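# Recharge the blackout lamps in the wind-up dock

### The arm

A 6-joint arm with a two-finger parallel gripper is mounted at the origin on the work surface. World frame = base frame: x ahead of the robot, y to its left, z up, the work surface at z = 0. Lengths are in m, angles in rad, forces in N, time in s.
With the tool pointing down it reaches from about 0.3 to 0.775 m from the base axis. Payload 14.6 kg.
Tool frame: the origin (TCP) lies at the very end of the fingers, on their centre line; the grasp point (between the pads) lies 19 mm behind it; z points along the fingers, y is the line along which they close (so a half turn about z gives the same grasp; the last joint's range is limited). The gripper opens to 94 mm and grips with 3 to 60 N. Pads are 16 mm wide; open, the fingers measure 119 mm over their backs; the gripper's body (75 mm by 177 mm) begins 78 mm behind the grasp point.
Start: joints at [1.212, 0.3, 1.521, -0, 1.321, -0.067], TCP at [0.158, 0.527, 0.205] pointing down, gripper open.
Joint ranges: [-3.03, 3.03], [-0.79, 2.21], [0.23, 2.52], [-1.04, 4.18], [0, 3.07], [-2.55, 2.55]. Speed limits (rad/s): [2.22, 2.22, 2.57, 3.14, 3.14, 3.14].

### API

Orientations are given as [roll, pitch, yaw] about the fixed x, y, z axes, in that order (R = Rz(yaw) Ry(pitch) Rx(roll)).
In Python, from station import ctrl gives the robot as it stands.
- The arm moves only by the tool move_arm, never from a script. Its argument "increments" is a list of rows, each a list of 7 numbers: the opening, from 0 (shut) to 1 (fully open), then the shift along the tool's x, y, z in units of 50 mm (1.0 is 50 mm), then the turn, a rotation vector about the tool's x, y, z in rad. In form: [[claw, tx, ty, tz, rx, ry, rz], ...]. A call has 1 to 20 rows; each row shifts and turns the commanded pose from where the row before left it, along the tool's axes as they then stand; what a row does not reach is not made up. A row lasts 1/10 s, in which the tool goes at most 50 mm and 8.59 degrees, less where a joint would pass 70% of its speed; a pose out of reach is approached as far as the arm can. A call is refused whole if a number of a shift passes 1 or a number of a turn 0.15, either way. A call with a gripper value outside its range is refused whole. The fingers move at their own pace and stop on an object; "force" is the grip in N (left out, the last holds). Time passes only in rows, so rows that do not move let the fingers close. It gives the time, the measured TCP pose, the force, the opening and the grip force at its end, in the units of the state.
- ctrl.get_obs(): the state, without advancing time (a new reading comes with each control period).
- ctrl.camera(name): name is "side" or "top"; returns a dict with "color" (384x512x3 uint8, blue, green, red), "K" (3x3 intrinsics, pixels), "distortion" ([k1, k2, p1, p2, k3] as OpenCV has them; the pictures are not rectified), "pose" (4x4, takes a point from camera to world coordinates). Camera axes: x right, y down, z forward; pixel columns grow to the right and rows downward; lengths in m; the calibration is good to about 2 mm. A picture is of the moment at which its call begins. There is no depth.
- ctrl.hand_in(): hands the job in; it is judged then, once.
Trained networks look in a picture, given as the dict that the camera call returned (one of the last four; its "shot" number tells which), for a name from the list of things; names that differ only in an ending like _2 or _b are one class to them, and where a whole thing is asked for, a point or a joint stands for the part that bears it (a point fixed in the world has none). Each returns a list of dicts, best first, with "conf" (0 to 1); they miss things now and then, are a little off and sometimes report something else, mostly with a low value. They report only what shows in the picture. A call takes as long as a camera call.
- ctrl.cut_out(name, picture): "mask" (384x512 bool, what is visible of it) and "centre" ([row, column] in pixels, amid what is visible of it).
The state is a dict: "time_s": time; "qpos": joint angles; "joint_vel": joint speeds; "tau": joint torques, N m; "ee_pos": TCP position; "eef_rot": TCP orientation; "force": force on the tool from outside, world axes, zero at the start; "moment": the same for the moment, N m; "grip_width": finger opening in m; "grip_force": force on a finger pad.
Only numpy, scipy, OpenCV 4.12 (cv2) and the standard library are available. Lean on these libraries where they do the work, as an engineer would, in place of code of your own. Each camera call takes 0.05 s, during which the arm holds its last target. There are 200 camera calls.

### The job

Get the blackout lamps ready for the evening: stand each charged lamp that is now in the wind-up charging dock upright in the steel valet tray, and plug every spent lamp that stands on the credenza top fully home in the dock's sockets. Then rewind the dock's spring: turn its crank clockwise, seen from above, until the resistance suddenly drops away, and stop there, within one more turn. Leave the remote, the elephant and the tumbler where they are.

Things in the scene. Friction and masses are not known exactly. Their poses are not given: they have to be found in the camera images.
- dock: grey plastic wind-up charging dock fixed to the credenza top, 130 mm (x) by 272 mm (y) by 36 mm high. Origin: centre of its underside, z up. Its three sockets stand in a row along its y axis; the crank is at its -y end
- socket0 (a point): centre of the mouth of a dock socket, in the dock's top face, axes as the dock's. Rectangular hole 34.4 mm (x) by 44.4 mm (y), 15.5 mm deep, mouth chamfered 2 mm; a lamp plugs in foot down with its x along the dock's x, either way round. Fully home, the body's shoulder rests on the top face and the lamp's origin is 14 mm below this point. Neighbouring sockets are 54 mm apart, socket0 at the +y end
- socket1 (a point): centre of the mouth of a dock socket, in the dock's top face, axes as the dock's. Rectangular hole 34.4 mm (x) by 44.4 mm (y), 15.5 mm deep, mouth chamfered 2 mm; a lamp plugs in foot down with its x along the dock's x, either way round. Fully home, the body's shoulder rests on the top face and the lamp's origin is 14 mm below this point. Neighbouring sockets are 54 mm apart, socket0 at the +y end
- socket2 (a point): centre of the mouth of a dock socket, in the dock's top face, axes as the dock's. Rectangular hole 34.4 mm (x) by 44.4 mm (y), 15.5 mm deep, mouth chamfered 2 mm; a lamp plugs in foot down with its x along the dock's x, either way round. Fully home, the body's shoulder rests on the top face and the lamp's origin is 14 mm below this point. Neighbouring sockets are 54 mm apart, socket0 at the +y end
- crank_axis (a point): point on the crank's upright axis in the dock's top face, 91 mm in -y of socket2
- crank_knob (a point): middle of the crank's upright black grip: a 18 mm thick, 32 mm tall peg that spins freely on its pin, 42 mm from the crank's axis. This point is 16 mm above the grip's foot and 30.5 mm above the dock's top face; the steel arm under the grip is 14 mm wide with its upper side 14 mm above the dock's top face
- crank (a joint): turning of the crank in rad, growing clockwise seen from above; the spring is part wound at the start, so the reading differs from start to start. Winding takes about 10 N at the grip; after one and a half to two and a half turns the clutch lets go and the pull at the grip falls at once to under 1 N. The crank stays where it is left
- tray: stainless valet tray fixed to the credenza top, 170 mm (x) by 240 mm (y), rim 20 mm high, walls and floor 3 mm thick. Origin: centre of its underside
- charged0: white plastic block lamp with a frosted cap: body 36 mm (x) by 46 mm (y) and 38 mm tall on a black plug foot 32 (x) by 42 (y) and 14 mm tall, stepped in by 1.5 mm at the bottom; 52 mm tall in all, about 120 g. Origin: centre of the foot's underside, z up through the cap. It is the same turned half round. A charged lamp, at the start plugged in socket0 of the dock; None if there is none
- charged1: white plastic block lamp with a frosted cap: body 36 mm (x) by 46 mm (y) and 38 mm tall on a black plug foot 32 (x) by 42 (y) and 14 mm tall, stepped in by 1.5 mm at the bottom; 52 mm tall in all, about 120 g. Origin: centre of the foot's underside, z up through the cap. It is the same turned half round. A charged lamp, at the start plugged in socket1 of the dock; None if there is none
- charged2: white plastic block lamp with a frosted cap: body 36 mm (x) by 46 mm (y) and 38 mm tall on a black plug foot 32 (x) by 42 (y) and 14 mm tall, stepped in by 1.5 mm at the bottom; 52 mm tall in all, about 120 g. Origin: centre of the foot's underside, z up through the cap. It is the same turned half round. A charged lamp, at the start plugged in socket2 of the dock; None if there is none
- spent0: white plastic block lamp with a frosted cap: body 36 mm (x) by 46 mm (y) and 38 mm tall on a black plug foot 32 (x) by 42 (y) and 14 mm tall, stepped in by 1.5 mm at the bottom; 52 mm tall in all, about 120 g. Origin: centre of the foot's underside, z up through the cap. It is the same turned half round. A spent lamp, at the start standing on the credenza top; None if there is none
- spent1: white plastic block lamp with a frosted cap: body 36 mm (x) by 46 mm (y) and 38 mm tall on a black plug foot 32 (x) by 42 (y) and 14 mm tall, stepped in by 1.5 mm at the bottom; 52 mm tall in all, about 120 g. Origin: centre of the foot's underside, z up through the cap. It is the same turned half round. A spent lamp, at the start standing on the credenza top; None if there is none
- spent2: white plastic block lamp with a frosted cap: body 36 mm (x) by 46 mm (y) and 38 mm tall on a black plug foot 32 (x) by 42 (y) and 14 mm tall, stepped in by 1.5 mm at the bottom; 52 mm tall in all, about 120 g. Origin: centre of the foot's underside, z up through the cap. It is the same turned half round. A spent lamp, at the start standing on the credenza top; None if there is none
- remote: black plastic parking remote, 36 by 62 by 13 mm, lying on the credenza top; leave alone
- elephant: white ceramic elephant figurine about 140 mm long and 90 mm tall; leave alone
- tumbler: frosted tumbler, 76 mm across the rim, 85 mm tall; leave alone

How it is judged:
By the outcome, as a careful person would: the job done as asked, in the order asked, and still so for the second after the job is handed in, with the robot touching nothing.
Of charged0, charged1, charged2 only 2 to 3 are there at a start; the rules pass over those that are not, and their reading is None.
Of spent0, spent1, spent2 only 2 to 3 are there at a start; the rules pass over those that are not, and their reading is None.
At some moment in a run one of spent0, spent1, spent2 may be knocked a few centimetres aside while the robot is not near it.
It also fails if it takes over 210 s, if anything falls off the work surface, if the arm or the gripper's body presses on something with over 40 N, if the wrist force passes 120 N, or if a joint passes its speed limit or range.

## Working session

There is one attempt and no reset: what is moved stays moved. The work goes in short steps, Python scripts to look and compute and a tool call to move; the robot and the scene stay as the last step left them, time stands still between calls to the robot, and variables do not carry over. Pictures are saved under pics/ and viewed, at most 14 in all, crops included, and the job is handed in when it is done.

Besides the shell and the picture viewer there is one more tool, called after "Emit:" as name(argument=value, ...) on one line, values as JSON. move_arm: Moves the arm, as the interface text tells. Its arguments: {"type":"object","properties":{"increments":{"type":"array","items":{"type":"array","items":{"type":"number"}}},"force":{"type":"number"}},"required":["increments"]}

```bash
ls; mkdir -p pics; python3 - <<'E'
from station import ctrl
import cv2,numpy as np
o=ctrl.get_obs();print({k:np.round(v,3).tolist() for k,v in o.items()})
for n in("top","side"):
    p=ctrl.camera(n);cv2.imwrite(f"pics/{n}0.png",p["color"]);print(n,p["K"],p["distortion"],np.round(p["pose"],4))
    for t in("dock","tray","charged0","spent0","crank_knob","remote","elephant","tumbler"):
        print(t,[(round(d["conf"],2),np.round(d["centre"]).tolist(),int(d["mask"].sum())) for d in ctrl.cut_out(t,p)])
E
```

```text
pics
{'time_s': 0.0, 'qpos': [1.212, 0.3, 1.522, 0.0, 1.321, -0.067], 'joint_vel': [-0.001, 0.001, -0.001, -0.001, 0.0, -0.0], 'tau': [0.001, -53.18, -35.274, 0.071, 0.024, -0.0], 'ee_pos': [0.158, 0.526, 0.205], 'eef_rot': [-3.14, -0.0, 2.85], 'force': [-0.286, 0.92, -0.027], 'moment': [0.012, -0.017, 0.06], 'grip_force': 0.0, 'grip_width': 0.094}
top [[370.29349124   0.         255.36504746]
 [  0.         370.29349124 185.3265591 ]
 [  0.           0.           1.        ]] [-0.00446892  0.          0.          0.          0.        ] [[ 0.0052 -0.9857  0.1686  0.3788]
 [-0.9999 -0.0066 -0.0082  0.0189]
 [ 0.0092 -0.1685 -0.9857  1.0568]
 [ 0.      0.      0.      1.    ]]
dock [(0.84, [207.0, 366.0], 4140)]
tray [(0.89, [203.0, 165.0], 5395)]
charged0 [(0.72, [196.0, 363.0], 280), (0.61, [196.0, 342.0], 272), (0.52, [197.0, 324.0], 268)]
spent0 [(0.71, [226.0, 246.0], 208), (0.55, [193.0, 245.0], 253)]
crank_knob [(0.46, [208.0, 390.0], 43), (0.22, [203.0, 367.0], 4094)]
remote [(0.59, [251.0, 292.0], 297)]
elephant [(0.57, [121.0, 167.0], 930)]
tumbler [(0.61, [108.0, 257.0], 705)]
side [[395.11996185   0.         259.55241479]
 [  0.         395.11996185 184.53080949]
 [  0.           0.           1.        ]] [0.0091894 0.        0.        0.        0.       ] [[-0.9548 -0.1808  0.2359  0.3283]
 [-0.2968  0.623  -0.7237  0.7861]
 [-0.0161 -0.7611 -0.6485  0.7579]
 [ 0.      0.      0.      1.    ]]
dock [(0.76, [150.0, 307.0], 1988)]
tray [(0.88, [286.0, 258.0], 7396), (0.36, [121.0, 317.0], 118)]
charged0 [(0.62, [128.0, 308.0], 117), (0.48, [156.0, 299.0], 226), (0.17, [148.0, 311.0], 1852)]
spent0 [(0.74, [207.0, 272.0], 406), (0.62, [209.0, 314.0], 352), (0.18, [285.0, 259.0], 7514)]
crank_knob [(0.53, [120.0, 321.0], 25)]
remote [(0.58, [192.0, 339.0], 244), (0.24, [130.0, 308.0], 68)]
elephant []
tumbler [(0.97, [176.0, 197.0], 833)]
```

```bash
python3 - <<'E'
import cv2
a=cv2.imread("pics/top0.png");b=cv2.imread("pics/side0.png")
cv2.imwrite("pics/t1.png",cv2.resize(a[90:290,100:420],None,fx=2.5,fy=2.5,interpolation=2))
cv2.imwrite("pics/s1.png",cv2.resize(b[70:340,130:430],None,fx=2.2,fy=2.2,interpolation=2))
E
```

```text
(no output)
```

View pics/t1.png

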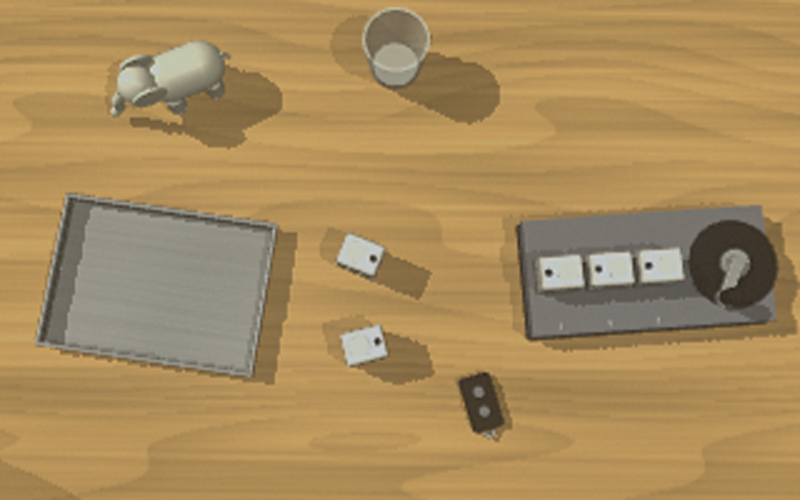

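View pics/s1.png

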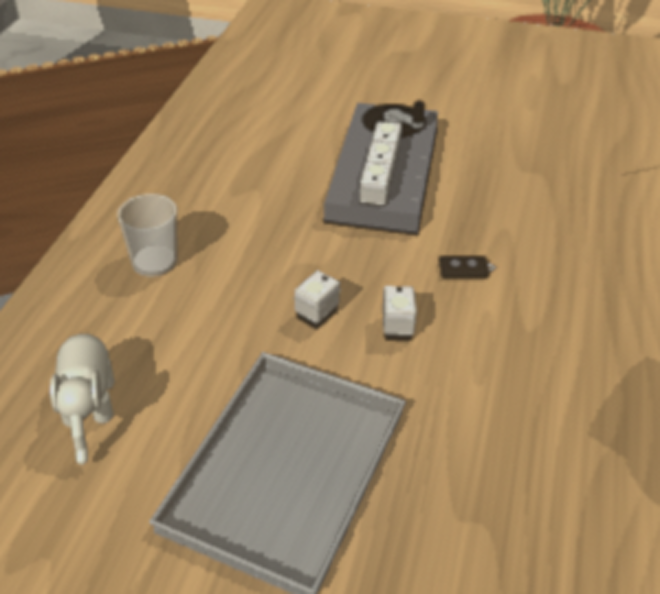

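```bash
cat > h.py <<'E'
import cv2,numpy as np
from scipy.optimize import minimize
from station import ctrl
def proj(P,p):
    T=np.linalg.inv(p["pose"]);r=cv2.Rodrigues(T[:3,:3])[0]
    return cv2.projectPoints(np.asarray(P,float),r,T[:3,3],p["K"],np.array(p["distortion"]))[0][:,0]
def box(x,y,th,sx,sy,z0,z1,ox=0,oy=0):
    c,s=np.cos(th),np.sin(th)
    q=np.array([[a*sx/2+ox,b*sy/2+oy] for a in(-1,1) for b in(-1,1)])@np.array([[c,s],[-s,c]])+[x,y]
    return np.vstack([np.c_[q,[z]*4] for z in (z0,z1)])
def pix(uv,z,p):
    d=cv2.undistortPoints(np.array([[uv]],float),p["K"],np.array(p["distortion"]))[0,0]
    v=p["pose"][:3,:3]@[d[0],d[1],1];o=p["pose"][:3,3]
    return o+v*(z-o[2])/v[2]
S=8
def iou(mask,pts):
    c=cv2.convexHull(pts.astype(np.float32))[:,0]
    lo=np.maximum(np.floor(c.min(0))-8,0).astype(int);hi=np.ceil(c.max(0)).astype(int)+9
    m=mask[lo[1]:hi[1],lo[0]:hi[0]].astype(np.uint8)
    m=cv2.resize(m,None,fx=S,fy=S,interpolation=0)
    r=np.zeros_like(m);cv2.fillConvexPoly(r,np.round((c-lo+.5)*S-.5).astype(np.int32),1)
    return (m&r).sum()/max(1,mask.sum()*S*S+r.sum()-(m&r).sum())
def hull(mask):
    m=mask.astype(np.uint8);n,l,s,_=cv2.connectedComponentsWithStats(m)
    m=(l==1+s[1:,4].argmax()).astype(np.uint8)
    c=cv2.convexHull(cv2.findContours(m,0,1)[0][0]);r=np.zeros_like(m);cv2.fillConvexPoly(r,c,1);return r.astype(bool)
def fit(x0,items,f):
    "items: list of (mask,pic); f(x)->points per item"
    best=None
    for dth in (0,.3,-.3):
        for _ in range(2):
            s=np.array(x0,float) if _==0 else r.x
            s=s+[0,0,dth if _==0 else 0]
            r=minimize(lambda x:1-np.mean([iou(m,proj(f(x),p)) for m,p in items]),s,method="Nelder-Mead",
              options=dict(initial_simplex=s+np.array([[0,0,0],[.01,0,0],[0,.01,0],[0,0,.15]]),xatol=1e-4,fatol=1e-4))
        if best is None or r.fun<best.fun:best=r
    return best.x,1-best.fun
lamp=lambda z0:(lambda x:np.vstack([box(*x,.036,.046,z0+.014,z0+.052),box(*x,.032,.042,z0+.002,z0+.014)]) if z0==0 else box(*x,.036,.046,z0+.014,z0+.052))
def show(t,r):print(t,np.round(r[0],4),"deg %.1f iou %.3f"%(np.degrees(r[0][2]),r[1]))
E
cat > m.py <<'E'
from h import *
P={n:ctrl.camera(n) for n in("top","side")}
t,s=P["top"],P["side"]
def one(n,p,k=0):
    d=ctrl.cut_out(n,p);return hull(d[k]["mask"])
for n,sz,z in(("dock",(.13,.272),.036),("tray",(.17,.24),.02)):
    f=lambda x:box(*x,*sz,0,z)
    for nm,ps in(("both",(t,s)),("top",(t,)),("side",(s,))):
        it=[(one(n,p),p) for p in ps]
        x0=[*pix(ctrl.cut_out(n,ps[0])[0]["centre"][::-1],z,ps[0])[:2],0]
        show(n+nm,fit(x0,it,f))
for n,z in(("spent0",0),("charged0",.022)):
    for p,nm in((t,"top"),(s,"side")):
        for d in ctrl.cut_out(n,p):
            if d["conf"]<.4:continue
            x0=[*pix(d["centre"][::-1],z+.04,p)[:2],0]
            show(n+nm,fit(x0,[(hull(d["mask"]),p)],lamp(z)))
for n,z in(("crank_knob",.0665),("remote",.01),("tumbler",.04),("elephant",.04)):
    for p in(t,s):print(n,[(np.round(pix(d["centre"][::-1],z,p),3),round(d["conf"],2)) for d in ctrl.cut_out(n,p)])
E
python3 m.py
```

```text
dockboth [ 0.5177 -0.2772  0.0808] deg 4.6 iou 0.943
docktop [ 0.5198 -0.2784  0.0658] deg 3.8 iou 0.949
dockside [ 0.5165 -0.2755  0.0877] deg 5.0 iou 0.950
trayboth [ 0.5021  0.2718 -0.142 ] deg -8.1 iou 0.943
traytop [ 0.5034  0.2722 -0.141 ] deg -8.1 iou 0.945
trayside [ 0.5005  0.2724 -0.1429] deg -8.2 iou 0.944
spent0top [0.4347 0.0363 0.2251] deg 12.9 iou 0.893
spent0top [ 0.5335  0.0415 -0.3972] deg -22.8 iou 0.907
spent0top [ 0.5194 -0.2352  0.0419] deg 2.4 iou 0.945
spent0side [ 0.5306  0.0462 -0.2927] deg -16.8 iou 0.929
spent0side [0.4318 0.0404 0.2304] deg 13.2 iou 0.936
charged0top [ 0.5129 -0.176  -0.0154] deg -0.9 iou 0.862
charged0top [ 0.5177 -0.2297  0.0695] deg 4.0 iou 0.883
charged0top [ 0.5208 -0.2843  0.1041] deg 6.0 iou 0.926
charged0side [ 0.5089 -0.1715  0.081 ] deg 4.6 iou 0.916
charged0side [ 0.5187 -0.2512  0.2996] deg 17.2 iou 0.501
charged0side [ 0.5233 -0.318   0.1941] deg 11.1 iou 0.499
crank_knob []
crank_knob [(array([ 0.479, -0.361,  0.066]), 0.38)]
remote [(array([ 0.367, -0.092,  0.01 ]), 0.5)]
remote [(array([ 0.372, -0.093,  0.01 ]), 0.68)]
tumbler [(array([ 0.779, -0.006,  0.04 ]), 0.69)]
tumbler [(array([ 0.772, -0.011,  0.04 ]), 0.97)]
elephant [(array([0.743, 0.266, 0.04 ]), 0.77), (array([ 0.372, -0.093,  0.04 ]), 0.63), (array([ 0.517, -0.185,  0.04 ]), 0.41), (array([ 0.51 , -0.295,  0.04 ]), 0.16)]
elephant [(array([0.74 , 0.252, 0.04 ]), 0.72)]
```

```bash
cat > go.py <<'E'
import sys,numpy as np
from station import ctrl
from scipy.spatial.transform import Rotation as R
x,y,z,yaw=map(float,sys.argv[1:5]);o=ctrl.get_obs()
r=R.from_euler("xyz",o["eef_rot"]);t=R.from_euler("xyz",[np.pi,0,yaw])
d=t.inv().apply(np.array([x,y,z])-o["ee_pos"])/.05
print("t",o["time_s"],"turn first",np.round((r.inv()*t).as_rotvec(),3),"then shift",np.round(d,2),"shift w/o turn",np.round(r.inv().apply(np.array([x,y,z])-o["ee_pos"])/.05,2),"pos",np.round(o["ee_pos"],4),np.round(o["eef_rot"],3),"F",np.round(o["force"],1),"w",o["grip_width"])
E
python3 go.py .511 -.173 .12 1.649
```

```text
t 2.3 turn first [-0.     0.     1.201] then shift [-14.5    5.94   1.71] shift w/o turn [-10.78 -11.37   1.71] pos [0.1582 0.5267 0.2055] [-3.142  0.     2.85 ] F [-0.6 -0.4  0.6] w 0.09410916411491974
```

Emit:
move_arm(increments=[[0.64,0,0,0,0,0,0.15],[0.64,0,0,0,0,0,0.15],[0.64,0,0,0,0,0,0.15],[0.64,0,0,0,0,0,0.15],[0.64,0,0,0,0,0,0.15],[0.64,0,0,0,0,0,0.15],[0.64,0,0,0,0,0,0.15],[0.64,0,0,0,0,0,0.15]], force=20)

```text
time_s: 3.1
ee_pos: [0.1582, 0.5267, 0.2054]
eef_rot: [-3.142, 0.0, 1.644]
force: [0.1, -0.1, -1.0]
grip_width: 0.0599
grip_force: 0.0
```

Emit:
move_arm(increments=[[0.64,-0.4,0.16,0.05,0,0,0],[0.64,-0.75,0.3,0.08,0,0,0],[0.64,-0.75,0.3,0.08,0,0,0],[0.64,-0.75,0.3,0.08,0,0,0],[0.64,-0.75,0.3,0.08,0,0,0],[0.64,-0.75,0.3,0.08,0,0,0],[0.64,-0.75,0.3,0.08,0,0,0],[0.64,-0.75,0.3,0.08,0,0,0],[0.64,-0.75,0.3,0.08,0,0,0],[0.64,-0.75,0.3,0.08,0,0,0],[0.64,-0.75,0.3,0.08,0,0,0],[0.64,-0.75,0.3,0.08,0,0,0],[0.64,-0.75,0.3,0.08,0,0,0],[0.64,-0.75,0.3,0.08,0,0,0],[0.64,-0.75,0.3,0.08,0,0,0],[0.64,-0.75,0.3,0.08,0,0,0],[0.64,-0.75,0.3,0.08,0,0,0],[0.64,-0.75,0.3,0.08,0,0,0],[0.64,-0.75,0.3,0.08,0,0,0],[0.64,-0.4,0.16,0.05,0,0,0]])

```text
time_s: 5.1
ee_pos: [0.5004, -0.166, 0.128]
eef_rot: [-3.142, 0.0, 1.648]
force: [0.1, 0.9, 0.2]
grip_width: 0.0602
grip_force: 0.0
```

```bash
python3 go.py .511 -.173 .042 1.649
```

```text
t 5.1 turn first [-0.     0.    -0.001] then shift [-0.16  0.2   1.72] shift w/o turn [-0.16  0.2   1.72] pos [ 0.5004 -0.166   0.128 ] [-3.142  0.     1.648] F [0.1 0.9 0.2] w 0.06023699543009605
```

Emit:
move_arm(increments=[[0.64,-0.16,0.2,0,0,0,0],[0.64,0,0,0.4,0,0,0],[0.64,0,0,0.4,0,0,0],[0.64,0,0,0.4,0,0,0],[0.64,0,0,0.3,0,0,0],[0.64,0,0,0.22,0,0,0],[0.64,0,0,0,0,0,0],[0.64,0,0,0,0,0,0]])

```text
time_s: 5.9
ee_pos: [0.5106, -0.1707, 0.043]
eef_rot: [3.141, 0.0, 1.65]
force: [-0.1, -0.1, 0.3]
grip_width: 0.0602
grip_force: 0.0
```

Emit:
move_arm(increments=[[0.2,0,0,0,0,0,0],[0.2,0,0,0,0,0,0],[0.2,0,0,0,0,0,0],[0.2,0,0,0,0,0,0],[0.2,0,0,0,0,0,0],[0.2,0,0,0,0,0,0],[0.2,0,0,0,0,0,0]], force=20)

```text
time_s: 6.6
ee_pos: [0.5106, -0.1707, 0.0428]
eef_rot: [3.141, 0.0, 1.65]
force: [-0.7, 0.5, 5.3]
grip_width: 0.0357
grip_force: 20.0
```

Emit:
move_arm(increments=[[0.2,0,0,-0.1,0,0,0],[0.2,0,0,-0.2,0,0,0],[0.2,0,0,-0.3,0,0,0],[0.2,0,0,-0.5,0,0,0],[0.2,0,0,-0.5,0,0,0],[0.2,0,0,-0.2,0,0,0],[0.2,0,0,0,0,0,0]])

```text
time_s: 7.3
ee_pos: [0.5107, -0.1708, 0.1336]
eef_rot: [3.14, 0.001, 1.65]
force: [-0.9, 0.1, -1.5]
grip_width: 0.0362
grip_force: 20.0
```

```bash
python3 - <<'E'
import numpy as np
c,s=np.cos(-.142),np.sin(-.142)
for a in(-.07,0,.07):print(a,.502-s*a,.272+c*a)
E
python3 go.py .4920 .2027 .135 1.43
python3 - <<'E'
from h import *
a=[ctrl.camera(n)["color"] for n in("top","side")]
cv2.imwrite("pics/2.png",np.hstack([cv2.resize(a[0][130:260,220:420],(400,260)),cv2.resize(a[1][80:280,220:400],(360,400))[:260]]))
E
```

```text
-0.07 0.49209337136388337 0.20270455491833483
0 0.502 0.272
0.07 0.5119066286361167 0.3412954450816652
t 7.3 turn first [0.002 0.001 0.22 ] then shift [ 7.34 -1.42 -0.03] shift w/o turn [ 7.48  0.22 -0.04] pos [ 0.5107 -0.1708  0.1336] [3.14e+00 1.00e-03 1.65e+00] F [-0.9  0.1 -1.5] w 0.03624623439673168
```

View pics/2.png

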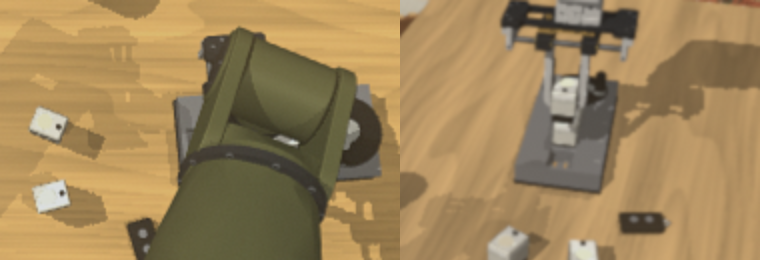

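Emit:
move_arm(increments=[[0.2,0,0,0,0,0,0.11],[0.2,0,0,0,0,0,0.11],[0.2,0.3,-0.1,0,0,0,0],[0.2,0.6,-0.1,0,0,0,0],[0.2,0.7,-0.1,0,0,0,0],[0.2,0.7,-0.1,0,0,0,0],[0.2,0.7,-0.1,0,0,0,0],[0.2,0.7,-0.1,0,0,0,0],[0.2,0.7,-0.1,0,0,0,0],[0.2,0.7,-0.1,0,0,0,0],[0.2,0.7,-0.1,0,0,0,0],[0.2,0.7,-0.1,0,0,0,0],[0.2,0.7,-0.1,0,0,0,0],[0.2,0.7,-0.1,0,0,0,0],[0.2,0.7,-0.1,0,0,0,0],[0.2,0.7,-0.1,0,0,0,0],[0.2,0.5,0,0,0,0,0],[0.2,0.34,0,0,0,0,0],[0.2,0,0,0,0,0,0]])

```text
time_s: 9.3
ee_pos: [0.5109, 0.3431, 0.131]
eef_rot: [-3.14, 0.001, 1.435]
force: [0.1, -0.4, -0.8]
grip_width: 0.0356
grip_force: 20.0
```

Emit:
move_arm(increments=[[0.2,0,0,0.2,0,0,0],[0.2,0,0,0.4,0,0,0],[0.2,0,0,0.4,0,0,0],[0.2,0,0,0.4,0,0,0],[0.2,0,0,0.3,0,0,0],[0.2,0,0,0.2,0,0,0],[0.2,0,0,0.1,0,0,0],[0.2,0,0,0.1,0,0,0],[0.2,0,0,0,0,0,0]])

```text
time_s: 10.2
ee_pos: [0.5123, 0.3411, 0.0273]
eef_rot: [-3.142, 0.0, 1.43]
force: [0.1, 0.3, -1.4]
grip_width: 0.036
grip_force: 20.0
```

Emit:
move_arm(increments=[[0.2,0,0,0.04,0,0,0],[0.2,0,0,0.03,0,0,0],[0.2,0,0,0,0,0,0],[0.64,0,0,0,0,0,0],[0.64,0,0,0,0,0,0],[0.64,0,0,0,0,0,0],[0.64,0,0,-0.2,0,0,0],[0.64,0,0,-0.5,0,0,0],[0.64,0,0,-0.7,0,0,0],[0.64,0,0,-0.5,0,0,0],[0.64,0,0,-0.2,0,0,0],[0.64,0,0,0,0,0,0]])

```text
time_s: 11.4
ee_pos: [0.5127, 0.3414, 0.1304]
eef_rot: [3.14, -0.002, 1.43]
force: [0.4, 0.2, -0.8]
grip_width: 0.0602
grip_force: 0.0
```

```bash
python3 go.py .5148 -.2245 .125 1.649
```

```text
t 11.4 turn first [ 0.002 -0.001 -0.219] then shift [-11.29  -0.84   0.11] shift w/o turn [-11.2    1.63   0.09] pos [0.5127 0.3414 0.1304] [ 3.14e+00 -2.00e-03  1.43e+00] F [ 0.4  0.2 -0.8] w 0.06016487418058437
```

Emit:
move_arm(increments=[[0.64,0,0,0,0,0,-0.11],[0.64,0,0,0,0,0,-0.11],[0.64,-0.5,-0.06,0,0,0,0],[0.64,-0.7,-0.06,0,0,0,0],[0.64,-0.7,-0.06,0,0,0,0],[0.64,-0.7,-0.06,0,0,0,0],[0.64,-0.7,-0.06,0,0,0,0],[0.64,-0.7,-0.06,0,0,0,0],[0.64,-0.7,-0.06,0,0,0,0],[0.64,-0.7,-0.06,0,0,0,0],[0.64,-0.7,-0.06,0,0,0,0],[0.64,-0.7,-0.06,0,0,0,0],[0.64,-0.7,-0.06,0,0,0,0],[0.64,-0.7,-0.06,0,0,0,0],[0.64,-0.7,-0.06,0,0,0,0],[0.64,-0.7,-0.06,0,0,0,0],[0.64,-0.7,0,0,0,0,0],[0.64,-0.7,0,0,0,0,0],[0.64,-0.33,0,0,0,0,0],[0.64,0,0,0,0,0,0]])

```text
time_s: 13.4
ee_pos: [0.5146, -0.228, 0.1275]
eef_rot: [-3.14, -0.001, 1.648]
force: [-0.8, -0.3, 0.0]
grip_width: 0.0599
grip_force: 0.0
```

```bash
python3 go.py .5148 -.2265 .042 1.649
```

```text
t 13.4 turn first [-0.002 -0.001 -0.001] then shift [0.03 0.01 1.71] shift w/o turn [0.03 0.01 1.71] pos [ 0.5146 -0.228   0.1275] [-3.140e+00 -1.000e-03  1.648e+00] F [-0.8 -0.3  0. ] w 0.05993189359816941
```

Emit:
move_arm(increments=[[0.64,0.02,0,0.3,0,0,0],[0.64,0,0,0.4,0,0,0],[0.64,0,0,0.4,0,0,0],[0.64,0,0,0.4,0,0,0],[0.64,0,0,0.2,0,0,0],[0.64,0,0,0,0,0,0],[0.2,0,0,0,0,0,0],[0.2,0,0,0,0,0,0],[0.2,0,0,0,0,0,0],[0.2,0,0,0,0,0,0],[0.2,0,0,0,0,0,0]])

```text
time_s: 14.5
ee_pos: [0.5154, -0.226, 0.0446]
eef_rot: [3.141, 0.001, 1.65]
force: [-1.2, 1.3, 5.6]
grip_width: 0.036
grip_force: 20.0
```

Emit:
move_arm(increments=[[0.2,0,0,0,0,0,0],[0.2,0,0,-0.1,0,0,0],[0.2,0,0,-0.2,0,0,0],[0.2,0,0,-0.4,0,0,0],[0.2,0,0,-0.5,0,0,0],[0.2,0,0,-0.4,0,0,0],[0.2,0,0,-0.2,0,0,0],[0.2,0,0,0,0,0,0]])

```text
time_s: 15.3
ee_pos: [0.5155, -0.2261, 0.1353]
eef_rot: [3.14, 0.001, 1.65]
force: [-0.4, -0.2, -1.6]
grip_width: 0.0359
grip_force: 20.0
```

```bash
python3 go.py .502 .272 .13 1.43
```

```text
t 15.3 turn first [0.002 0.001 0.22 ] then shift [ 9.83 -1.67  0.11] shift w/o turn [9.95 0.52 0.1 ] pos [ 0.5155 -0.2261  0.1353] [3.14e+00 1.00e-03 1.65e+00] F [-0.4 -0.2 -1.6] w 0.035914517724461345
```

Emit:
move_arm(increments=[[0.2,0,0,0,0,0,0.11],[0.2,0,0,0,0,0,0.11],[0.2,0.4,-0.12,0,0,0,0],[0.2,0.7,-0.12,0,0,0,0],[0.2,0.7,-0.12,0,0,0,0],[0.2,0.7,-0.12,0,0,0,0],[0.2,0.7,-0.12,0,0,0,0],[0.2,0.7,-0.12,0,0,0,0],[0.2,0.7,-0.12,0,0,0,0],[0.2,0.7,-0.12,0,0,0,0],[0.2,0.7,-0.12,0,0,0,0],[0.2,0.7,-0.12,0,0,0,0],[0.2,0.7,-0.12,0,0,0,0],[0.2,0.7,-0.12,0,0,0,0],[0.2,0.7,-0.12,0,0,0,0],[0.2,0.7,-0.12,0,0,0,0],[0.2,0.33,0,0,0,0,0],[0.2,0,0,0,0,0,0]])

```text
time_s: 17.1
ee_pos: [0.5006, 0.2737, 0.1328]
eef_rot: [-3.14, 0.001, 1.432]
force: [-0.2, 0.1, -1.3]
grip_width: 0.0359
grip_force: 20.0
```

Emit:
move_arm(increments=[[0.2,0,0,0.2,0,0,0],[0.2,0,0,0.4,0,0,0],[0.2,0,0,0.4,0,0,0],[0.2,0,0,0.4,0,0,0],[0.2,0,0,0.3,0,0,0],[0.2,0,0,0.2,0,0,0],[0.2,0,0,0.1,0,0,0],[0.2,0,0,0.1,0,0,0],[0.2,0,0,0,0,0,0]])

```text
time_s: 18.0
ee_pos: [0.501, 0.2725, 0.0288]
eef_rot: [-3.141, 0.0, 1.43]
force: [-0.5, 0.2, -1.5]
grip_width: 0.0358
grip_force: 20.0
```

Emit:
move_arm(increments=[[0.2,0,0,0.04,0,0,0],[0.2,0,0,0.02,0,0,0],[0.2,0,0,0,0,0,0],[0.64,0,0,0,0,0,0],[0.64,0,0,0,0,0,0],[0.64,0,0,0,0,0,0],[0.64,0,0,-0.2,0,0,0],[0.64,0,0,-0.5,0,0,0],[0.64,0,0,-0.7,0,0,0],[0.64,0,0,-0.5,0,0,0],[0.64,0,0,-0.2,0,0,0],[0.64,0,0,0,0,0,0]])

```text
time_s: 19.2
ee_pos: [0.5014, 0.2728, 0.1323]
eef_rot: [3.14, -0.001, 1.43]
force: [0.3, -1.0, -0.0]
grip_width: 0.0604
grip_force: 0.0
```

```bash
python3 go.py .5197 -.2808 .128 1.649
```

```text
t 19.2 turn first [ 0.002 -0.001 -0.219] then shift [-11.07  -0.5    0.09] shift w/o turn [-10.91   1.92   0.07] pos [0.5014 0.2728 0.1323] [ 3.14e+00 -1.00e-03  1.43e+00] F [ 0.3 -1.  -0. ] w 0.06039080958062564
```

Emit:
move_arm(increments=[[0.64,0,0,0,0,0,-0.11],[0.64,0,0,0,0,0,-0.11],[0.64,-0.5,-0.04,0,0,0,0],[0.64,-0.7,-0.04,0,0,0,0],[0.64,-0.7,-0.04,0,0,0,0],[0.64,-0.7,-0.04,0,0,0,0],[0.64,-0.7,-0.04,0,0,0,0],[0.64,-0.7,-0.04,0,0,0,0],[0.64,-0.7,-0.04,0,0,0,0],[0.64,-0.7,-0.04,0,0,0,0],[0.64,-0.7,-0.04,0,0,0,0],[0.64,-0.7,-0.04,0,0,0,0],[0.64,-0.7,-0.04,0,0,0,0],[0.64,-0.7,-0.02,0,0,0,0],[0.64,-0.7,0,0,0,0,0],[0.64,-0.7,0,0,0,0,0],[0.64,-0.7,0,0,0,0,0],[0.64,-0.5,0,0,0,0,0],[0.64,-0.27,0,0,0,0,0],[0.64,0,0,0,0,0,0]])

```text
time_s: 21.2
ee_pos: [0.5212, -0.2818, 0.1296]
eef_rot: [-3.14, -0.001, 1.648]
force: [0.1, 0.2, -0.0]
grip_width: 0.0602
grip_force: 0.0
```

```bash
python3 go.py .5197 -.2808 .043 1.649
```

```text
t 21.2 turn first [-0.002 -0.001 -0.001] then shift [ 0.02 -0.03  1.73] shift w/o turn [ 0.02 -0.03  1.73] pos [ 0.5212 -0.2818  0.1296] [-3.140e+00 -1.000e-03  1.648e+00] F [ 0.1  0.2 -0. ] w 0.0601741173944682
```

Emit:
move_arm(increments=[[0.64,0,-0.03,0.3,0,0,0],[0.64,0,0,0.4,0,0,0],[0.64,0,0,0.4,0,0,0],[0.64,0,0,0.4,0,0,0],[0.64,0,0,0.23,0,0,0],[0.64,0,0,0,0,0,0],[0.2,0,0,0,0,0,0],[0.2,0,0,0,0,0,0],[0.2,0,0,0,0,0,0],[0.2,0,0,0,0,0,0],[0.2,0,0,0,0,0,0]])

```text
time_s: 22.3
ee_pos: [0.5205, -0.2813, 0.0452]
eef_rot: [3.141, 0.001, 1.65]
force: [-0.6, 0.8, 5.8]
grip_width: 0.036
grip_force: 20.0
```

Emit:
move_arm(increments=[[0.2,0,0,0,0,0,0],[0.2,0,0,-0.1,0,0,0],[0.2,0,0,-0.2,0,0,0],[0.2,0,0,-0.4,0,0,0],[0.2,0,0,-0.5,0,0,0],[0.2,0,0,-0.4,0,0,0],[0.2,0,0,-0.2,0,0,0],[0.2,0,0,0,0,0,0]])

```text
time_s: 23.1
ee_pos: [0.5206, -0.2814, 0.1359]
eef_rot: [3.14, 0.001, 1.65]
force: [0.1, -0.6, -1.8]
grip_width: 0.0356
grip_force: 20.0
```

```bash
python3 go.py .492 .2027 .13 1.43
```

```text
t 23.1 turn first [0.002 0.001 0.22 ] then shift [ 9.51 -1.93  0.12] shift w/o turn [9.7  0.19 0.1 ] pos [ 0.5206 -0.2814  0.1359] [3.14e+00 1.00e-03 1.65e+00] F [ 0.1 -0.6 -1.8] w 0.035644558309422716
```

Emit:
move_arm(increments=[[0.2,0,0,0,0,0,0.11],[0.2,0,0,0,0,0,0.11],[0.2,0.4,-0.14,0,0,0,0],[0.2,0.7,-0.14,0,0,0,0],[0.2,0.7,-0.14,0,0,0,0],[0.2,0.7,-0.14,0,0,0,0],[0.2,0.7,-0.14,0,0,0,0],[0.2,0.7,-0.14,0,0,0,0],[0.2,0.7,-0.14,0,0,0,0],[0.2,0.7,-0.14,0,0,0,0],[0.2,0.7,-0.14,0,0,0,0],[0.2,0.7,-0.14,0,0,0,0],[0.2,0.7,-0.14,0,0,0,0],[0.2,0.7,-0.14,0,0,0,0],[0.2,0.7,-0.14,0,0,0,0],[0.2,0.5,-0.11,0,0,0,0],[0.2,0.21,0,0,0,0,0],[0.2,0,0,0,0,0,0]])

```text
time_s: 24.9
ee_pos: [0.4912, 0.2037, 0.1336]
eef_rot: [-3.14, 0.001, 1.431]
force: [0.4, -0.1, -2.0]
grip_width: 0.0362
grip_force: 20.0
```

Emit:
move_arm(increments=[[0.2,0,0,0.2,0,0,0],[0.2,0,0,0.4,0,0,0],[0.2,0,0,0.4,0,0,0],[0.2,0,0,0.4,0,0,0],[0.2,0,0,0.3,0,0,0],[0.2,0,0,0.2,0,0,0],[0.2,0,0,0.1,0,0,0],[0.2,0,0,0.1,0,0,0],[0.2,0,0,0,0,0,0]])

```text
time_s: 25.8
ee_pos: [0.4915, 0.2029, 0.0292]
eef_rot: [-3.141, 0.0, 1.43]
force: [0.2, -0.2, -0.4]
grip_width: 0.0359
grip_force: 20.0
```

Emit:
move_arm(increments=[[0.2,0,0,0.04,0,0,0],[0.2,0,0,0.02,0,0,0],[0.2,0,0,0,0,0,0],[0.64,0,0,0,0,0,0],[0.64,0,0,0,0,0,0],[0.64,0,0,0,0,0,0],[0.64,0,0,-0.2,0,0,0],[0.64,0,0,-0.5,0,0,0],[0.64,0,0,-0.7,0,0,0],[0.64,0,0,-0.5,0,0,0],[0.64,0,0,-0.2,0,0,0],[0.64,0.5,0,0,0,0,0],[0.64,0.5,0,0,0,0,0],[0.64,0.5,0,0,0,0,0],[0.64,0.5,0,0,0,0,0],[0.64,0,0,0,0,0,0]])

```text
time_s: 27.4
ee_pos: [0.5052, 0.3042, 0.1307]
eef_rot: [-3.141, 0.0, 1.432]
force: [-0.1, -0.2, -1.6]
grip_width: 0.0604
grip_force: 0.0
```

```bash
cat > sp.py <<'E'
from h import *
import sys
P={n:ctrl.camera(n) for n in("top","side")}
for nm,p in P.items():
    for d in ctrl.cut_out("spent0",p):
        x0=[*pix(d["centre"][::-1],.03,p)[:2],0]
        if d["conf"]<.3 or x0[1]>.16 :continue
        show(nm,fit(x0,[(hull(d["mask"]),p)],lamp(0)))
a=[p["color"] for p in P.values()]
cv2.imwrite(f"pics/{sys.argv[1]}.png",np.hstack([cv2.resize(a[0][90:290,100:420],None,fx=1.25,fy=1.25),cv2.resize(a[1][90:340,130:430],None,fx=1.25,fy=1.25)[:250]]))
E
python3 sp.py 3
```

```text
top [ 0.5339  0.0434 -0.3765] deg -21.6 iou 0.916
top [0.4335 0.0372 0.2564] deg 14.7 iou 0.896
side [0.4319 0.0399 0.2294] deg 13.1 iou 0.928
```

View pics/3.png

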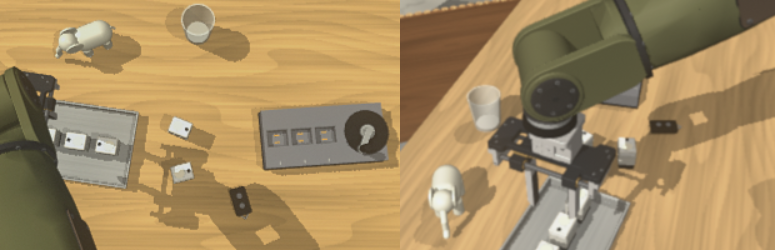

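```bash
python3 go.py .4327 .0385 .10 1.811
```

```text
t 27.6 turn first [-0.001  0.    -0.382] then shift [-4.76 -2.66  0.62] shift w/o turn [-5.41 -0.7   0.63] pos [0.5054 0.3014 0.1312] [-3.141e+00  1.000e-03  1.429e+00] F [-0.3 -1.1  0.8] w 0.060235431370175535
```

Emit:
move_arm(increments=[[0.64,0,0,0,0,0,-0.13],[0.64,0,0,0,0,0,-0.13],[0.64,0,0,0,0,0,-0.12],[0.64,-0.5,-0.3,0,0,0,0],[0.64,-0.6,-0.3,0,0,0,0],[0.64,-0.6,-0.3,0,0,0,0],[0.64,-0.6,-0.3,0.1,0,0,0],[0.64,-0.6,-0.3,0.1,0,0,0],[0.64,-0.6,-0.3,0.1,0,0,0],[0.64,-0.6,-0.3,0.1,0,0,0],[0.64,-0.5,-0.3,0.1,0,0,0],[0.64,-0.16,-0.26,0.1,0,0,0],[0.64,0,0,0,0,0,0],[0.64,0,0,0,0,0,0]])

```text
time_s: 29.0
ee_pos: [0.4329, 0.0392, 0.1018]
eef_rot: [3.141, 0.0, 1.809]
force: [0.4, 0.6, 0.7]
grip_width: 0.0604
grip_force: 0.0
```

```bash
python3 go.py .4327 .0385 .021 1.811
```

```text
t 29.0 turn first [ 0.001  0.    -0.002] then shift [-0.01 -0.01  1.62] shift w/o turn [-0.01 -0.01  1.62] pos [0.4329 0.0392 0.1018] [3.141 0.    1.809] F [0.4 0.6 0.7] w 0.06036568015649789
```

Emit:
move_arm(increments=[[0.64,0,0,0.3,0,0,0],[0.64,0,0,0.4,0,0,0],[0.64,0,0,0.4,0,0,0],[0.64,0,0,0.3,0,0,0],[0.64,0,0,0.22,0,0,0],[0.64,0,0,0,0,0,0],[0.2,0,0,0,0,0,0],[0.2,0,0,0,0,0,0],[0.2,0,0,0,0,0,0],[0.2,0,0,0,0,0,0],[0.2,0,0,0,0,0,0]])

```text
time_s: 30.1
ee_pos: [0.433, 0.0395, 0.021]
eef_rot: [3.141, 0.0, 1.81]
force: [-1.2, -0.4, 7.1]
grip_width: 0.0358
grip_force: 20.0
```

Emit:
move_arm(increments=[[0.2,0,0,0,0,0,0],[0.2,0,0,-0.3,0,0,0],[0.2,0,0,-0.5,0,0,0],[0.2,0,0,-0.5,0,0,0],[0.2,0,0,-0.5,0,0,0],[0.2,0,0,-0.2,0,0,0],[0.2,0,0,0,0,0,0],[0.2,0,0,0,0,0,0]])

```text
time_s: 30.9
ee_pos: [0.4322, 0.0394, 0.1194]
eef_rot: [-3.14, -0.0, 1.81]
force: [-0.6, -0.7, -1.2]
grip_width: 0.0361
grip_force: 20.0
```

```bash
python3 go.py .5153 -.226 .11 1.65; python3 - <<'E'
from h import *
s=ctrl.camera("side");a=s["color"];
u=proj([ctrl.get_obs()["ee_pos"]],s)[0].astype(int);print(u)
cv2.imwrite("pics/4.png",cv2.resize(a[u[1]-60:u[1]+60,u[0]-60:u[0]+60],None,fx=4,fy=4,interpolation=2))
E
```

```text
t 30.9 turn first [-0.001 -0.     0.16 ] then shift [-5.42  1.24  0.19] shift w/o turn [-5.55  0.36  0.19] pos [0.4322 0.0394 0.1194] [-3.14 -0.    1.81] F [-0.6 -0.7 -1.2] w 0.036139807637052795
[313 185]
```

View pics/4.png

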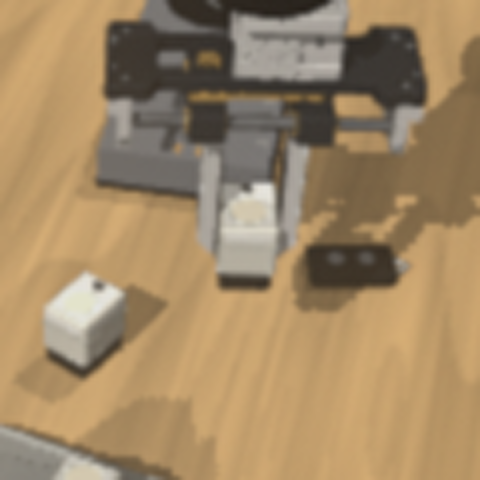

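Emit:
move_arm(increments=[[0.2,0,0,0,0,0,0.08],[0.2,0,0,0,0,0,0.08],[0.2,-0.4,0.05,0,0,0,0],[0.2,-0.6,0.15,0,0,0,0],[0.2,-0.6,0.15,0,0,0,0],[0.2,-0.6,0.15,0,0,0,0],[0.2,-0.6,0.15,0,0,0,0],[0.2,-0.6,0.15,0,0,0,0],[0.2,-0.6,0.15,0,0,0,0],[0.2,-0.6,0.15,0,0,0,0],[0.2,-0.6,0.15,0,0,0,0],[0.2,-0.23,0,0,0,0,0],[0.2,0,0,0.3,0,0,0],[0.2,0,0,0.3,0,0,0],[0.2,0,0,0,0,0,0],[0.2,0,0,0,0,0,0]])

```text
time_s: 32.55
ee_pos: [0.5162, -0.2258, 0.0901]
eef_rot: [-3.141, -0.001, 1.65]
force: [-0.6, 0.1, -1.7]
grip_width: 0.0356
grip_force: 20.0
```

```bash
python3 go.py .5155 -.2267 .06 1.65
```

```text
t 32.55 turn first [-0.001 -0.001  0.   ] then shift [-0.02 -0.01  0.6 ] shift w/o turn [-0.02 -0.01  0.6 ] pos [ 0.5162 -0.2258  0.0901] [-3.141e+00 -1.000e-03  1.650e+00] F [-0.6  0.1 -1.7] w 0.03563484558023808
```

Emit:
move_arm(increments=[[0.2,-0.02,-0.01,0.3,0,0,0],[0.2,0,0,0.2,0,0,0],[0.2,0,0,0.1,0,0,0],[0.2,0,0,0.04,0,0,0],[0.2,0,0,0.04,0,0,0],[0.2,0,0,0.04,0,0,0],[0.2,0,0,0,0,0,0]])

```text
time_s: 33.25
ee_pos: [0.516, -0.2273, 0.0545]
eef_rot: [3.142, 0.0, 1.65]
force: [-0.6, -0.4, -1.1]
grip_width: 0.0357
grip_force: 20.0
```

Already below the mouth with no contact force; continue down.

Emit:
move_arm(increments=[[0.2,0,0,0.05,0,0,0],[0.2,0,0,0.05,0,0,0],[0.2,0,0,0.05,0,0,0],[0.2,0,0,0.05,0,0,0],[0.2,0,0,0,0,0,0]])

```text
time_s: 33.75
ee_pos: [0.5158, -0.2272, 0.044]
eef_rot: [-3.141, -0.0, 1.65]
force: [-0.3, 0.7, -2.1]
grip_width: 0.0358
grip_force: 20.0
```

Emit:
move_arm(increments=[[0.2,0,0,0.03,0,0,0],[0.2,0,0,0.03,0,0,0],[0.2,0,0,0,0,0,0]])

```text
time_s: 34.05
ee_pos: [0.5162, -0.2274, 0.0429]
eef_rot: [3.141, 0.0, 1.65]
force: [-7.5, 3.2, 14.6]
grip_width: 0.0356
grip_force: 20.0
```

Emit:
move_arm(increments=[[0.64,0,0,0,0,0,0],[0.64,0,0,0,0,0,0],[0.64,0,0,0,0,0,0],[0.64,0,0,-0.2,0,0,0],[0.64,0,0,-0.5,0,0,0],[0.64,0,0,-0.5,0,0,0],[0.64,0,0,-0.2,0,0,0],[0.64,0,0,0,0,0,0],[0.64,0,0,0,0,0,0]])

```text
time_s: 34.95
ee_pos: [0.5157, -0.2271, 0.1106]
eef_rot: [-3.141, -0.0, 1.65]
force: [0.1, 0.3, 0.5]
grip_width: 0.0599
grip_force: 0.0
```

```bash
python3 sp.py 5;python3 go.py .532 .044 .10 1.22
```

```text
top [ 0.521  -0.2158  0.6055] deg 34.7 iou 0.430
top [ 0.535   0.0414 -0.3654] deg -20.9 iou 0.902
side [ 0.5334  0.0465 -0.2744] deg -15.7 iou 0.913
side [ 0.521  -0.2644  0.0017] deg 0.1 iou 0.854
t 35.15 turn first [-0.002 -0.001  0.43 ] then shift [ 5.2  -1.56  0.21] shift w/o turn [5.38 0.75 0.21] pos [ 0.5156 -0.2271  0.1104] [-3.14e+00 -1.00e-03  1.65e+00] F [ 0.3  0.4 -0.6] w 0.06015106686035907
```

View pics/5.png

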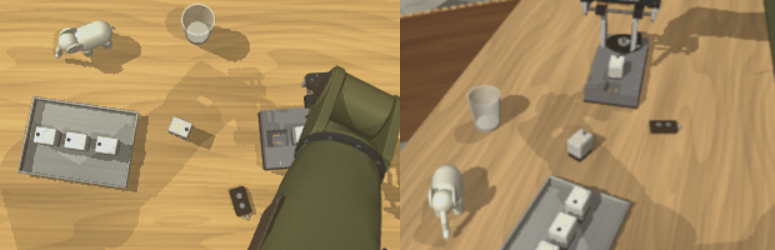

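Emit:
move_arm(increments=[[0.64,0,0,0,0,0,0.14],[0.64,0,0,0,0,0,0.14],[0.64,0,0,0,0,0,0.13],[0.64,0.4,-0.14,0.02,0,0,0],[0.64,0.6,-0.14,0.02,0,0,0],[0.64,0.6,-0.14,0.02,0,0,0],[0.64,0.6,-0.14,0.02,0,0,0],[0.64,0.6,-0.14,0.02,0,0,0],[0.64,0.6,-0.14,0.02,0,0,0],[0.64,0.6,-0.14,0.02,0,0,0],[0.64,0.6,-0.14,0.02,0,0,0],[0.64,0.5,-0.14,0.02,0,0,0],[0.64,0.15,-0.15,0.02,0,0,0],[0.64,0,0,0,0,0,0],[0.64,0,0,0,0,0,0]])

```text
time_s: 36.65
ee_pos: [0.5345, 0.0431, 0.1013]
eef_rot: [-3.141, 0.0, 1.24]
force: [0.1, -0.5, -0.4]
grip_width: 0.0603
grip_force: 0.0
```

```bash
python3 sp.py 6;python3 go.py .534 .044 .021 1.24
```

```text
top [ 0.5192 -0.2347  0.0963] deg 5.5 iou 0.928
side [ 0.5311  0.0432 -0.3423] deg -19.6 iou 0.946
side [ 0.5264 -0.2991  0.2443] deg 14.0 iou 0.367
t 36.85 turn first [ 0.     0.    -0.001] then shift [ 0.01 -0.02  1.61] shift w/o turn [ 0.01 -0.02  1.61] pos [0.5347 0.043  0.1015] [3.141 0.    1.239] F [ 0.5 -0.4 -1. ] w 0.059895001408701576
```

Still in place; grasp it.

Emit:
move_arm(increments=[[0.64,0,-0.02,0.3,0,0,0],[0.64,0,0,0.4,0,0,0],[0.64,0,0,0.4,0,0,0],[0.64,0,0,0.3,0,0,0],[0.64,0,0,0.21,0,0,0],[0.64,0,0,0,0,0,0],[0.2,0,0,0,0,0,0],[0.2,0,0,0,0,0,0],[0.2,0,0,0,0,0,0],[0.2,0,0,0,0,0,0],[0.2,0,0,0,0,0,0]])

```text
time_s: 37.95
ee_pos: [0.534, 0.0442, 0.0216]
eef_rot: [3.141, -0.0, 1.24]
force: [-0.9, 0.5, 5.7]
grip_width: 0.0363
grip_force: 19.7
```

Emit:
move_arm(increments=[[0.2,0,0,0,0,0,0],[0.2,0,0,-0.3,0,0,0],[0.2,0,0,-0.5,0,0,0],[0.2,0,0,-0.5,0,0,0],[0.2,0,0,-0.5,0,0,0],[0.2,0,0,-0.2,0,0,0],[0.2,0,0,0,0,0,0],[0.2,0,0,0,0,0,0]])

```text
time_s: 38.75
ee_pos: [0.5332, 0.0442, 0.1198]
eef_rot: [-3.14, 0.0, 1.24]
force: [-1.1, -0.2, -1.5]
grip_width: 0.0362
grip_force: 19.7
```

```bash
python3 go.py .5106 -.1728 .09 1.65
```

```text
t 38.75 turn first [-0.001  0.    -0.41 ] then shift [-4.29 -0.79  0.6 ] shift w/o turn [-4.25  0.98  0.6 ] pos [0.5332 0.0442 0.1198] [-3.14  0.    1.24] F [-1.1 -0.2 -1.5] w 0.036246358591814215
```

Emit:
move_arm(increments=[[0.2,0,0,0,0,0,-0.14],[0.2,0,0,0,0,0,-0.14],[0.2,0,0,0,0,0,-0.13],[0.2,-0.4,-0.1,0,0,0,0],[0.2,-0.6,-0.1,0,0,0,0],[0.2,-0.6,-0.1,0,0,0,0],[0.2,-0.6,-0.1,0,0,0,0],[0.2,-0.6,-0.1,0,0,0,0],[0.2,-0.6,-0.1,0,0,0,0],[0.2,-0.6,-0.1,0,0,0,0],[0.2,-0.31,-0.08,0,0,0,0],[0.2,0,0,0.3,0,0,0],[0.2,0,0,0.3,0,0,0],[0.2,0,0,0,0,0,0],[0.2,0,0,0,0,0,0]])

```text
time_s: 40.25
ee_pos: [0.5117, -0.1733, 0.0907]
eef_rot: [-3.141, -0.001, 1.65]
force: [-0.3, 0.3, -0.6]
grip_width: 0.0364
grip_force: 19.7
```

```bash
python3 go.py .511 -.1738 .06 1.65
```

```text
t 40.25 turn first [-0.001 -0.001  0.   ] then shift [-0.01 -0.01  0.61] shift w/o turn [-0.01 -0.01  0.61] pos [ 0.5117 -0.1733  0.0907] [-3.141e+00 -1.000e-03  1.650e+00] F [-0.3  0.3 -0.6] w 0.03638202127226489
```

Emit:
move_arm(increments=[[0.2,0,-0.01,0.3,0,0,0],[0.2,0,0,0.2,0,0,0],[0.2,0,0,0.1,0,0,0],[0.2,0,0,0.04,0,0,0],[0.2,0,0,0.04,0,0,0],[0.2,0,0,0.04,0,0,0],[0.2,0,0,0,0,0,0]])

```text
time_s: 40.95
ee_pos: [0.5113, -0.1737, 0.055]
eef_rot: [3.142, 0.0, 1.65]
force: [0.3, 0.7, -1.4]
grip_width: 0.0362
grip_force: 19.7
```

Emit:
move_arm(increments=[[0.2,0,0,0.05,0,0,0],[0.2,0,0,0.05,0,0,0],[0.2,0,0,0.05,0,0,0],[0.2,0,0,0.05,0,0,0],[0.2,0,0,0,0,0,0]])

```text
time_s: 41.45
ee_pos: [0.5111, -0.1737, 0.0445]
eef_rot: [-3.141, -0.0, 1.65]
force: [1.1, 0.9, -1.7]
grip_width: 0.0362
grip_force: 19.8
```

Emit:
move_arm(increments=[[0.2,0,0,0.03,0,0,0],[0.2,0,0,0.03,0,0,0],[0.2,0,0,0,0,0,0]])

```text
time_s: 41.75
ee_pos: [0.5114, -0.1738, 0.0433]
eef_rot: [3.141, 0.0, 1.65]
force: [-7.9, 4.9, 17.4]
grip_width: 0.0362
grip_force: 19.9
```

Emit:
move_arm(increments=[[0.64,0,0,0,0,0,0],[0.64,0,0,0,0,0,0],[0.64,0,0,0,0,0,0],[0.64,0,0,-0.2,0,0,0],[0.64,0,0,-0.5,0,0,0],[0.64,0,0,-0.5,0,0,0],[0.64,0,0,-0.4,0,0,0],[0.64,0.6,0,0,0,0,0],[0.64,0.6,0,0,0,0,0],[0.64,0.6,0,0,0,0,0],[0.64,0.6,0,0,0,0,0],[0.64,0.6,0,0,0,0,0],[0.64,0,0,0,0,0,0],[0.64,0,0,0,0,0,0]])

```text
time_s: 43.15
ee_pos: [0.4997, -0.0241, 0.1225]
eef_rot: [3.141, 0.0, 1.651]
force: [-0.5, 0.5, 0.2]
grip_width: 0.0601
grip_force: 0.0
```

```bash
python3 - <<'E'
from h import *
A=np.array([.5285,-.3727])
ims=[]
for n in("top","side"):
    p=ctrl.camera(n);im=p["color"]
    for d in ctrl.cut_out("crank_knob",p):
        q=pix(d["centre"][::-1],.0665,p)[:2];print(n,round(d["conf"],2),d["mask"].sum(),np.round(d["centre"]),np.round(q,4),"r",np.linalg.norm(q-A),"ang",np.arctan2(*(q-A)[::-1]))
    u=proj([[*A,.05]],p)[0];print(n,u);u=u.astype(int)
    c=cv2.resize(im[u[1]-35:u[1]+35,u[0]-45:u[0]+35],None,fx=5,fy=5,interpolation=2);ims.append(c)
    print("origin",u-[45,35])
cv2.imwrite("pics/7.png",np.hstack(ims))
E
python3 go.py .4865 -.3727 .13 1.65
```

```text
top 0.42 64 [210. 390.] [ 0.4824 -0.3531] r 0.050055387949193425 ang 2.7389121358356463
top [394.24192771 194.30833596]
origin [349 159]
side [307.82207496 120.07388632]
origin [262  85]
t 43.35 turn first [ 0.     0.    -0.001] then shift [-6.91 -0.81 -0.16] shift w/o turn [-6.91 -0.8  -0.16] pos [ 0.4996 -0.0251  0.1221] [3.141 0.    1.649] F [-0.9 -0.2  0.4] w 0.060230649687444515
```

View pics/7.png

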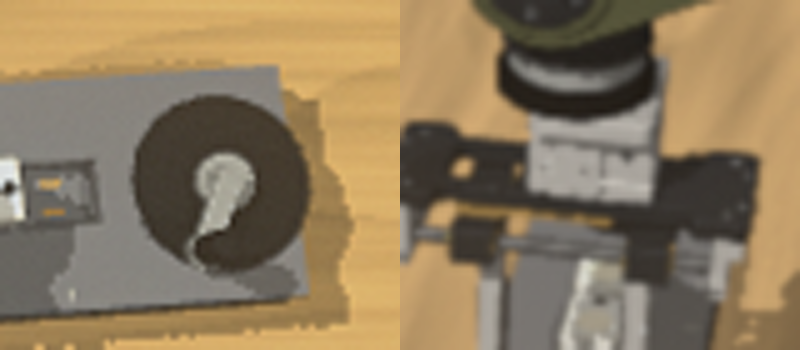

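```bash
python3 - <<'E'
from h import *
p=ctrl.camera("top");A=np.array([.5285,-.3727]);o=np.array([349,159])
for px in((226,178),(222,180)):print("hub@.05",np.round(pix(np.array(px)/5+o-.4,.05,p),4))
print("disc@.04",np.round(pix(np.array((222,184))/5+o-.4,.038,p),4))
f=lambda xy,z:np.round((proj([[*xy,z]],p)[0]-o+.4)*5).astype(int)
im=[]
base=cv2.resize(p["color"][159:229,349:429],None,fx=5,fy=5,interpolation=2)
t=np.linspace(0,6.3,40)
for a in(2.75,2.9,3.05,3.2):
    K=A+.042*np.array([np.cos(a),np.sin(a)]);b=base.copy()
    for z,c in((.0505,(0,255,255)),(.0825,(0,0,255))):
        cv2.polylines(b,[np.array([f(K+.009*np.array([np.cos(q),np.sin(q)]),z) for q in t])],True,c,1)
    n=np.array([-np.sin(a),np.cos(a)])*.007
    for s in(1,-1):cv2.line(b,tuple(map(int,f(A+s*n,.05))),tuple(map(int,f(K+s*n,.05))),(255,0,0),1)
    cv2.putText(b,str(a),(5,20),0,.6,(0,0,0));im.append(b[60:330,80:400])
cv2.imwrite("pics/8.png",np.vstack([np.hstack(im[:2]),np.hstack(im[2:])]))
E
```

```text
hub@.05 [ 0.5288 -0.3715  0.05  ]
hub@.05 [ 0.5277 -0.3692  0.05  ]
disc@.04 [ 0.5272 -0.3737  0.038 ]
```

View pics/8.png

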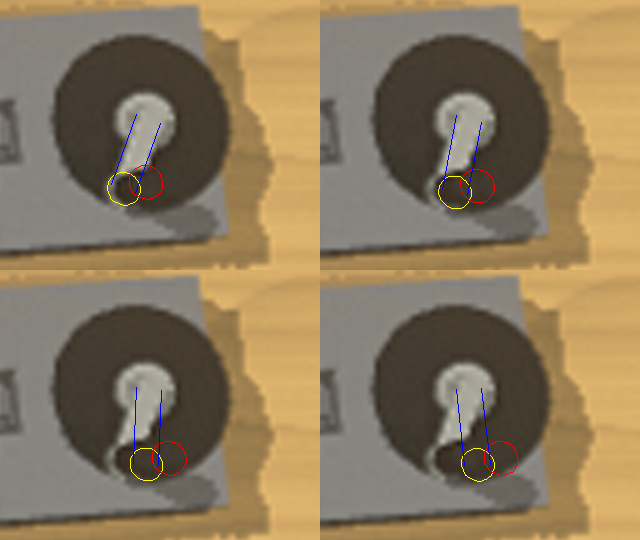

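```bash
python3 go.py .4902 -.3555 .11 1.65
```

```text
t 43.4 turn first [ 0.     0.    -0.001] then shift [-6.57 -0.71  0.24] shift w/o turn [-6.58 -0.7   0.24] pos [ 0.4995 -0.025   0.122 ] [3.142 0.    1.649] F [-0.3 -0.5  0.4] w 0.06022205601699662
```

Emit:
move_arm(increments=[[0.43,-0.4,-0.07,0,0,0,0],[0.43,-0.6,-0.07,0,0,0,0],[0.43,-0.6,-0.07,0,0,0,0],[0.43,-0.6,-0.07,0,0,0,0],[0.43,-0.6,-0.07,0,0,0,0],[0.43,-0.6,-0.07,0,0,0,0],[0.43,-0.6,-0.07,0,0,0,0],[0.43,-0.6,-0.07,0,0,0,0],[0.43,-0.6,-0.07,0,0,0,0],[0.43,-0.6,-0.07,0,0,0,0],[0.43,-0.5,0,0,0,0,0],[0.43,-0.27,0,0,0,0,0],[0.43,0,0,0,0,0,0],[0.43,0,0,0,0,0,0]])

```text
time_s: 44.8
ee_pos: [0.4904, -0.3538, 0.1217]
eef_rot: [-3.141, -0.001, 1.65]
force: [0.7, -0.5, -0.4]
grip_width: 0.0404
grip_force: 0.0
```

```bash
python3 go.py .4902 -.3555 .056 1.65; python3 - <<'E'
from h import *
p=ctrl.camera("side");A=np.array([.5285,-.3727])
u=proj([[.4902,-.3555,.06]],p)[0].astype(int);print(u)
for d in ctrl.cut_out("crank_knob",p):print(round(d["conf"],2),d["centre"],pix(d["centre"][::-1],.0665,p))
cv2.imwrite("pics/9.png",cv2.resize(p["color"][u[1]-50:u[1]+50,u[0]-50:u[0]+50],None,fx=5,fy=5,interpolation=2))
E
```

```text
t 44.8 turn first [-0.    -0.001 -0.   ] then shift [-0.03 -0.01  1.31] shift w/o turn [-0.03 -0.01  1.31] pos [ 0.4904 -0.3538  0.1217] [-3.141e+00 -1.000e-03  1.650e+00] F [ 0.7 -0.5 -0.4] w 0.04039759683767573
[318 121]
0.46 [119.0, 321.7] [ 0.48089014 -0.36483958  0.0665    ]
0.28 [146.6, 306.5] [ 0.4958393  -0.19446179  0.0665    ]
```

View pics/9.png

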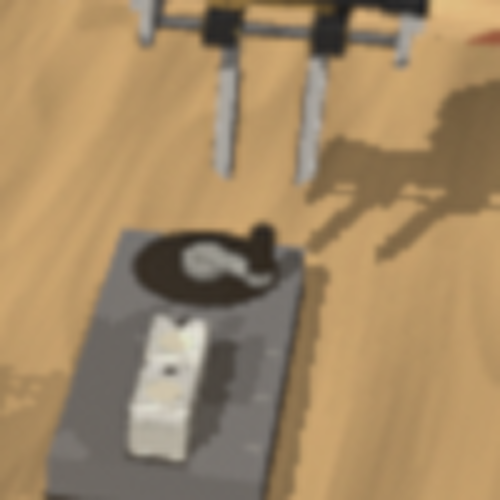

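```bash
python3 - <<'E'
from h import *
p=ctrl.camera("side");o=np.array([268,71])
w=lambda c,z:np.round(pix(np.array(c)/5+o-.4,z,p)[:2],4)
print("hub",w((205,260),.05),"knobfoot",w((262,270),.0505),"knobmid",w((264,248),.0665),"knobtop",w((264,229),.0825),"tips",w((263,179),.1217))
for a in(2.5,2.6,2.7,2.8,2.9,3,3.1):
    K=np.array([.5285,-.3727])+.042*np.array([np.cos(a),np.sin(a)])
    print(a,[np.round((proj([[*K,z]],p)[0]-o+.4)*5).tolist() for z in(.0505,.0825)])
E
```

```text
hub [ 0.5226 -0.3575] knobfoot [ 0.4833 -0.3546] knobmid [ 0.4836 -0.3562] knobtop [ 0.4844 -0.3532] tips [ 0.4875 -0.3482]
2.5 [[243.0, 273.0], [247.0, 231.0]]
2.6 [[247.0, 271.0], [251.0, 229.0]]
2.7 [[251.0, 268.0], [255.0, 227.0]]
2.8 [[255.0, 266.0], [259.0, 224.0]]
2.9 [[258.0, 263.0], [262.0, 221.0]]
3 [[260.0, 260.0], [264.0, 218.0]]
3.1 [[262.0, 257.0], [266.0, 215.0]]
```

Emit:
move_arm(increments=[[0.43,-0.08,-0.06,0,0,0,0],[0.43,0,0,0.3,0,0,0],[0.43,0,0,0.4,0,0,0],[0.43,0,0,0.3,0,0,0],[0.43,0,0,0.2,0,0,0],[0.43,0,0,0.1,0,0,0],[0.43,0,0,0,0,0,0]])

```text
time_s: 45.65
ee_pos: [0.4877, -0.3586, 0.0564]
eef_rot: [-3.141, -0.001, 1.65]
force: [-0.1, -0.6, 0.7]
grip_width: 0.0405
grip_force: 0.0
```

Emit:
move_arm(increments=[[0.05,0,0,0,0,0,0],[0.05,0,0,0,0,0,0],[0.05,0,0,0,0,0,0],[0.05,0,0,0,0,0,0],[0.05,0,0,0,0,0,0],[0.05,0,0,0,0,0,0]], force=30)

```text
time_s: 46.25
ee_pos: [0.4878, -0.3588, 0.0574]
eef_rot: [3.141, 0.0, 1.65]
force: [-3.7, 0.9, 5.6]
grip_width: 0.0169
grip_force: 30.0
```

```bash
python3 - <<'E'
from h import *
p=ctrl.camera("side");A=np.array([.5285,-.3727]);e=ctrl.get_obs()["ee_pos"]
u=proj([e],p)[0].astype(int);print(u,e,"moment",ctrl.get_obs()["moment"])
cv2.imwrite("pics/10.png",cv2.resize(p["color"][u[1]-40:u[1]+40,u[0]-40:u[0]+40],None,fx=6,fy=6,interpolation=2))
E
```

```text
[319 122] [ 0.48779516 -0.3587765   0.05732068] moment [0.15587627 0.65365588 0.02525993]
```

View pics/10.png

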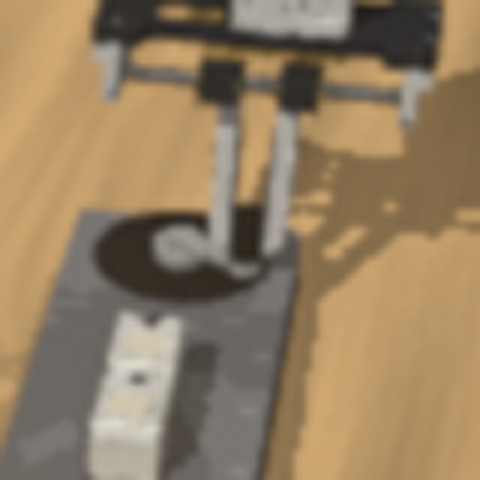

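Emit:
move_arm(increments=[[0.05,0.188,0.113,0,0,0,0],[0.05,0.152,0.158,0,0,0,0],[0.05,0.106,0.192,0,0,0,0]], force=35)

```text
time_s: 46.6
ee_pos: [0.509, -0.3357, 0.0574]
eef_rot: [3.142, 0.003, 1.649]
force: [-2.4, -13.2, -0.4]
grip_width: 0.0171
grip_force: 35.0
```

```bash
cat > ck.py <<'E'
import numpy as np
from station import ctrl
A=np.array([.5285,-.3727])
o=ctrl.get_obs();d=o["ee_pos"][:2]-A;a=np.arctan2(d[1],d[0]);n=np.linalg.norm(d)
F=np.array(o["force"]);t=np.array([np.sin(a),-np.cos(a)])
print("t",o["time_s"],"pos",np.round(o["ee_pos"],4),"r %.4f ang %.3f"%(n,a),"Ftang %.1f Frad %.1f Fz %.1f"%(F[:2]@t,F[:2]@d/n,F[2]),"w",round(o["grip_width"],4))
E
python3 ck.py
```

```text
t 46.6 pos [ 0.509  -0.3357  0.0574] r 0.0418 ang 2.055 Ftang -8.3 Frad -10.6 Fz -0.4 w 0.0171
```

Emit:
move_arm(increments=[[0.05,0.033,0.212,0,0,0,0],[0.05,-0.014,0.219,0,0,0,0],[0.05,-0.06,0.211,0,0,0,0],[0.05,-0.113,0.188,0,0,0,0],[0.05,-0.158,0.152,0,0,0,0],[0.05,-0.192,0.106,0,0,0,0]])

```text
time_s: 47.2
ee_pos: [0.5649, -0.3554, 0.0571]
eef_rot: [-3.139, -0.001, 1.65]
force: [-14.8, 5.0, 9.2]
grip_width: 0.0174
grip_force: 35.0
```

```bash
python3 ck.py
```

```text
t 47.2 pos [ 0.5649 -0.3554  0.0571] r 0.0403 ang 0.444 Ftang -10.9 Frad -11.2 Fz 9.2 w 0.0174
```

Emit:
move_arm(increments=[[0.05,-0.212,0.033,0,0,0,0],[0.05,-0.219,-0.024,0,0,0,0],[0.05,-0.211,-0.06,0,0,0,0],[0.05,-0.188,-0.113,0,0,0,0],[0.05,-0.152,-0.158,0,0,0,0],[0.05,-0.106,-0.192,0,0,0,0]])

```text
time_s: 47.8
ee_pos: [0.5456, -0.4118, 0.0575]
eef_rot: [3.138, 0.001, 1.65]
force: [7.1, 3.3, 0.6]
grip_width: 0.0171
grip_force: 35.0
```

```bash
python3 ck.py
```

```text
t 47.8 pos [ 0.5456 -0.4118  0.0575] r 0.0427 ang -1.158 Ftang -7.8 Frad -0.1 Fz 0.6 w 0.0171
```

Emit:
move_arm(increments=[[0.05,-0.053,-0.212,0,0,0,0],[0.05,0.004,-0.219,0,0,0,0],[0.05,0.06,-0.211,0,0,0,0],[0.05,0.113,-0.188,0,0,0,0],[0.05,0.158,-0.152,0,0,0,0],[0.05,0.192,-0.106,0,0,0,0]])

```text
time_s: 48.4
ee_pos: [0.489, -0.3929, 0.0575]
eef_rot: [3.138, 0.003, 1.649]
force: [12.7, -0.5, -3.1]
grip_width: 0.0167
grip_force: 35.0
```

```bash
python3 ck.py
```

```text
t 48.4 pos [ 0.489  -0.3929  0.0575] r 0.0443 ang -2.669 Ftang -6.2 Frad -11.0 Fz -3.1 w 0.0167
```

Emit:
move_arm(increments=[[0.05,0.212,-0.033,0,0,0,0],[0.05,0.219,0.024,0,0,0,0],[0.05,0.211,0.06,0,0,0,0],[0.05,0.188,0.113,0,0,0,0],[0.05,0.152,0.158,0,0,0,0],[0.05,0.106,0.192,0,0,0,0]])

```text
time_s: 49.0
ee_pos: [0.5086, -0.3362, 0.0573]
eef_rot: [-3.14, 0.0, 1.65]
force: [-7.4, -5.4, 4.6]
grip_width: 0.0172
grip_force: 35.0
```

```bash
python3 ck.py
```

```text
t 49.0 pos [ 0.5086 -0.3362  0.0573] r 0.0416 ang 2.070 Ftang -9.1 Frad -1.2 Fz 4.6 w 0.0172
```

Emit:
move_arm(increments=[[0.05,0.043,0.212,0,0,0,0],[0.05,-0.008,0.219,0,0,0,0],[0.05,-0.06,0.211,0,0,0,0],[0.05,-0.113,0.188,0,0,0,0],[0.05,-0.158,0.142,0,0,0,0],[0.05,-0.192,0.096,0,0,0,0]])

```text
time_s: 49.6
ee_pos: [0.5647, -0.3556, 0.0573]
eef_rot: [-3.141, -0.001, 1.65]
force: [-6.0, 5.6, 6.4]
grip_width: 0.0172
grip_force: 35.0
```

```bash
python3 ck.py
```

```text
t 49.6 pos [ 0.5647 -0.3556  0.0573] r 0.0401 ang 0.441 Ftang -7.6 Frad -3.0 Fz 6.4 w 0.0172
```

1.38 turns so far; still loaded. Next quarter.

Emit:
move_arm(increments=[[0.05,-0.212,0.043,0,0,0,0],[0.05,-0.219,-0.014,0,0,0,0],[0.05,-0.211,-0.06,0,0,0,0],[0.05,-0.188,-0.113,0,0,0,0],[0.05,-0.152,-0.158,0,0,0,0],[0.05,-0.106,-0.192,0,0,0,0]])

```text
time_s: 50.2
ee_pos: [0.5452, -0.4122, 0.0574]
eef_rot: [3.139, 0.0, 1.65]
force: [0.1, 5.0, 2.2]
grip_width: 0.0173
grip_force: 35.0
```

```bash
python3 ck.py
```

```text
t 50.2 pos [ 0.5452 -0.4122  0.0574] r 0.0429 ang -1.170 Ftang -2.0 Frad -4.5 Fz 2.2 w 0.0173
```

Emit:
move_arm(increments=[[0.05,-0.053,-0.212,0,0,0,0],[0.05,0.004,-0.219,0,0,0,0],[0.05,0.06,-0.211,0,0,0,0]])

```text
time_s: 50.5
ee_pos: [0.512, -0.4139, 0.0572]
eef_rot: [3.141, -0.001, 1.65]
force: [4.5, 10.5, 4.9]
grip_width: 0.0172
grip_force: 35.0
```

```bash
python3 ck.py
```

```text
t 50.5 pos [ 0.512  -0.4139  0.0572] r 0.0444 ang -1.952 Ftang -0.3 Frad -11.4 Fz 4.9 w 0.0172
```

Emit:
move_arm(increments=[[0.05,0.143,-0.178,0,0,0,0],[0.05,0.168,-0.142,0,0,0,0],[0.05,0.192,-0.086,0,0,0,0]])

```text
time_s: 50.8
ee_pos: [0.4887, -0.3916, 0.0574]
eef_rot: [-3.141, 0.002, 1.649]
force: [-3.1, -2.7, 3.7]
grip_width: 0.0173
grip_force: 35.0
```

```bash
python3 ck.py
```

```text
t 50.8 pos [ 0.4887 -0.3916  0.0574] r 0.0440 ang -2.698 Ftang -1.1 Frad 4.0 Fz 3.7 w 0.0173
```

Emit:
move_arm(increments=[[0.4,0,0,0,0,0,0],[0.4,0,0,0,0,0,0],[0.4,0,0,0,0,0,0],[0.4,0,0,-0.2,0,0,0],[0.4,0,0,-0.5,0,0,0],[0.4,0,0,-0.7,0,0,0],[0.4,0,0,-0.6,0,0,0],[0.4,0.5,-0.5,0,0,0,0],[0.4,0.5,-0.5,0,0,0,0],[0.4,0.5,-0.5,0,0,0,0],[0.4,0.5,0,0,0,0,0],[0.4,0.5,0,0,0,0,0],[0.4,0.5,0,0,0,0,0],[0.4,0.5,0,0,0,0,0],[0.4,0.5,0,0,0,0,0],[0.4,0.5,0,0,0,0,0],[0.4,0.5,0,0,0,0,0],[0.4,0,0,0,0,0,0]])

```text
time_s: 52.6
ee_pos: [0.3954, -0.1459, 0.1577]
eef_rot: [3.141, 0.0, 1.652]
force: [-0.3, -0.1, 0.4]
grip_width: 0.0376
grip_force: 0.0
```

```bash
python3 - <<'E'
from h import *
a=[ctrl.camera(n)["color"] for n in("top","side")]
cv2.imwrite("pics/11.png",np.hstack([cv2.resize(a[0][90:290,100:420],None,fx=1.25,fy=1.25),cv2.resize(a[1][90:340,130:430],None,fx=1.25,fy=1.25)[:250]]))
E
```

```text
(no output)
```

View pics/11.png

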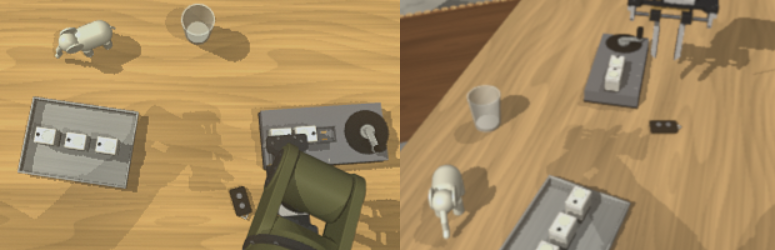

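```bash
python3 -c "
from station import ctrl
print(ctrl.hand_in())"
```

```text
the job is handed in; nothing more can be done
None
```

I've handed the job in; no verdict came back. Three charged lamps stand upright in the tray, both spent lamps are fully home in socket0 and socket1, and I stopped the crank at most half a turn after the resistance dropped. The final pictures show the remote, elephant and tumbler still in place.

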